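# Set the slide clamp to its gauge mark by its knurled wheel

### The arm

A 6-joint arm with a two-finger parallel gripper is mounted at the origin on the work surface. World frame = base frame: x ahead of the robot, y to its left, z up, the work surface at z = 0. Lengths are in m, angles in rad, forces in N, time in s.
With the tool pointing down it reaches from about 0.3 to 0.75 m from the base axis. Payload 8.5 kg.
Tool frame: the origin (TCP) lies at the very end of the fingers, on their centre line; the grasp point (between the pads) lies 19 mm behind it (manip.pinch_z is the distance from the TCP to the grasp point, in m); z points along the fingers, y is the line along which they close (so a half turn about z gives the same grasp; the last joint's range is limited). The gripper opens to 88 mm and grips with 3 to 60 N. Pads are 18 mm wide; open, the fingers measure 123 mm over their backs; the gripper's body (75 mm by 187 mm) begins 45 mm behind the grasp point.
Start: joints at [1.118, 0.381, 1.297, -0, 1.464, -0.215], TCP at [0.13, 0.535, 0.239] pointing down, gripper open.
Joint ranges: [-3.11, 3.11], [-0.89, 2.33], [0.22, 2.48], [-1.42, 4.56], [0.17, 2.85], [-2.88, 2.88]. Speed limits (rad/s): [2.39, 2.39, 3.14, 3.14, 3.14, 3.14].

### API

Orientations are given as a 3x3 rotation matrix whose columns are the frame's x, y, z axes.
In Python, from rig import sensors, viewer, manip gives the robot as it stands.
- The arm moves only by the shell command python3 -m inch 'ROWS'. ROWS is JSON, a list that holds one entry, the list of rows, each a list of 5 numbers: the shift along the tool's x, y, z normalised to -1 to 1, where 1 is 0.02 m, then the turn about the tool's z normalised to -1 to 1, where 1 is 5 degrees, then the opening, from 0 (shut) to 1 (fully open). A call has 1 to 20 rows; each row shifts and turns the commanded pose from where the row before left it, along the tool's axes as they then stand; what a row does not reach is not made up. A row lasts 1/10 s, in which the tool goes at most 50 mm and 8.59 degrees, less where a joint would pass 70% of its speed; a pose out of reach is approached as far as the arm can. A call with a number of a shift or a turn outside -1 to 1 is refused whole. A call with a gripper value outside its range is refused whole. The fingers move at their own pace and stop on an object; the grip force is fixed at half the most. Time passes only in rows, so rows that do not move let the fingers close. It gives the time, the measured TCP pose, the force, the opening and the grip force at its end, in the units of the state.
- sensors.observe(): the state, without advancing time (a new reading comes with each control period).
- viewer.snapshot(name): name is "scene" or "top" or "wrist"; returns a dict with "image" (420x560x3 uint8, red, green, blue), "fx", "fy", "cx", "cy" (pixels), "position" and "orientation" of the camera in the world; the wrist camera has in their place "tool_from_camera" (4x4, takes a point from camera to tool coordinates, whose origin is the TCP and whose axes are the flange's). Camera axes: x right, y up, looking along -z (the intrinsics and any distortion apply to the point x, -y, -z); pixel columns grow to the right and rows downward; lengths in m; the calibration is good to about 2 mm. The wrist camera is an equidistant fisheye: a pixel r from the principal point sees the ray r / f radians off the axis. A picture is of the moment at which its call begins: read the wrist's pose just before it. There is no depth.
- manip.job_done(): hands the job in; it is judged then, once.
The state is a dict: "t": time; "joint_positions": joint angles; "qvel": joint speeds; "joint_efforts": joint torques, N m; "tcp_pos": TCP position; "tool_rot": TCP orientation; "wrist_force": force on the tool from outside, world axes, zero at the start; "wrist_torque": the same for the moment, N m; "opening": finger opening in m; "gripper_force": force on a finger pad.
Only numpy, scipy, OpenCV 4.12 (cv2) and the standard library are available. Lean on these libraries where they do the work, as an engineer would, in place of code of your own. Each camera call takes 0.05 s, during which the arm holds its last target. There are 200 camera calls.

### The job

Set the bench slide clamp for the next batch of glass slides: roll its knurled wheel under a fingertip, top side towards the jaws, stroke after stroke, until the gap between the jaws has closed so far that the red pointer stands at the black line of the yellow gauge clip, then take the finger away. Move the sliding jaw by the wheel only, do not touch or push the jaw or its pointer, and leave the jar, the bottle and the little box standing where they are.

Things in the scene. Friction and masses are not known exactly. Their poses are not given: they have to be found in the camera images.
- jig: The slide clamp, fixed. Origin on the bench; x along it from wheel to jaws, z up. Base x -135 to 115, y -62 to 50 mm. Blue wheel housing x -132 to -28, y -42 to 42 mm, flat top 60 mm high; the wheel stands out of a 34 mm wide slot. Aluminium bed and jaws at x -28 to 115 mm, 65 mm high; fixed jaw face at x = 90 mm. White scale ledge (34 mm high) along its -y edge.
- wheel_top (a point): Topmost point (crown) of the knurled wheel, half-way across its width, 74 mm above the bench and 14 mm above the housing's top. Axes as the clamp's; it does not turn with the wheel.
- wheel: Knurled steel wheel, 70 mm diameter, 28 mm wide, axle level along the clamp's y. Origin: its centre, 39 mm above the bench; axes turn with it. Top rolled towards the jaws (clamp +x) closes the gap, 10 mm per rad (35 mm of rim); rolled back, it opens. Stays where left; about 1 N at the rim turns it, by friction: press 5 to 20 N and stroke (knurls only 1 mm). Rigidly mounted.
- jaw: The sliding aluminium jaw, 22 x 74 x 33 mm, top 65 mm above the bench, with the red pointer on its -y side. Origin at its underside in the middle of its gripping face; x towards the fixed jaw. Geared to the wheel.
- pointer (a point): Tip of the red pointer (stepped arrow, 12 mm wide at its root, 4 mm at its tip), mid-width on its top face, 44 mm above the bench; it lies in the plane of the sliding jaw's gripping face and moves along the clamp's x.
- mark (a point): Middle of the black line (4 mm wide) on the yellow gauge clip, at the line's end nearest the pointer, 44 mm above the bench; axes as the clamp's. The clip (18 mm along x, 17 mm across) is fixed on the scale ledge for this run; the pointer starts 17 to 42 mm short of the line (on its -x side).
- jar_mid (a point): Middle of a clear glass jar with black cap, 56 mm diameter, 75 mm high, loose; leave it.
- bottle_mid (a point): Middle of a green glass reagent bottle with white cap, 34 mm diameter, 75 mm high, loose; leave it.
- box_mid (a point): Middle of a small cardboard box lying flat, 52 x 36 x 16 mm, loose; leave it.

How it is judged:
On the way:
1. the fingers roll the wheel, pressing on its rim (contact force between the fingers and wheel above 0.5 N and angular speed of wheel above 0.05 rad/s), for 0.05 s.
At the end, for the whole second after the job is handed in: The red pointer stands at the middle of the black line within 2.2 mm along the clamp, and the wheel is at rest (x of pointer in the frame of mark between -0.0022 and 0.0022 m and angular speed of wheel below 0.05 rad/s); the robot touches nothing.
It fails at once if the sliding jaw or its pointer is touched or pushed by the robot (over 1 N) (contact force between any of the fingers, the arm and jaw above 1 N).
It fails at once if the jar, bottle or box is moved, lifted or tipped (its middle by more than 15 mm) (distance of any of jar_mid, bottle_mid, box_mid from where it was at the start of the episode above 0.015 m).
It also fails if it takes over 48 s, if anything falls off the work surface, if the arm or the gripper's body presses on something with over 40 N, if the wrist force passes 120 N, or if a joint passes its speed limit or range.

## Working session

There is one attempt and no reset: what is moved stays moved. The work goes in short steps, Python scripts to look and compute and a shell command to move; the robot and the scene stay as the last step left them, time stands still between calls to the robot, and variables do not carry over. Pictures are saved under pics/ and viewed, at most 10 in all, crops included, and the job is handed in when it is done.

```bash
mkdir -p pics; cat > h.py <<'E'
import numpy as np, cv2
from rig import sensors, viewer, manip
def shot(name, fn):
    s=sensors.observe(); d=viewer.snapshot(name); cv2.imwrite('pics/'+fn, d['image'][:,:,::-1]); d['s']=s
    np.save('pics/'+fn+'.npy', d, allow_pickle=True); return d
def load(fn): return np.load('pics/'+fn+'.npy',allow_pickle=True).item()
def ray(d,u,v):
    x=(u-d['cx'])/d['fx']; y=(v-d['cy'])/d['fy']
    if 'tool_from_camera' in d:
        r=np.hypot(x,y); k=np.sin(r)/r if r>1e-9 else 1.
        c=np.array([x*k,-y*k,-np.cos(r)]); T=np.array(d['tool_from_camera']); R=np.array(d['s']['tool_rot'])
        return np.array(d['s']['tcp_pos'])+R@T[:3,3], R@T[:3,:3]@c
    return np.array(d['position']), np.array(d['orientation'])@np.array([x,-y,-1.])
def at(d,u,v,z):
    p,r=ray(d,u,v); return p+r*(z-p[2])/r[2]
E
python3 - <<'E'
from h import *
a=shot('top','top1.png'); b=shot('scene','scene1.png')
print(a['position'],b['position']); print(a['s']['tool_rot'],a['s']['t'])
E
```

```text
[0.52383615 0.03625434 0.75433639] [ 0.93195614 -0.20516706  0.54646294]
[[-9.71863938e-01  2.35542200e-01 -5.99170644e-04]
 [ 2.35542803e-01  9.71863094e-01 -1.30909373e-03]
 [ 2.73965019e-04 -1.41339132e-03 -9.99998964e-01]] 0.0
```

View pics/top1.png

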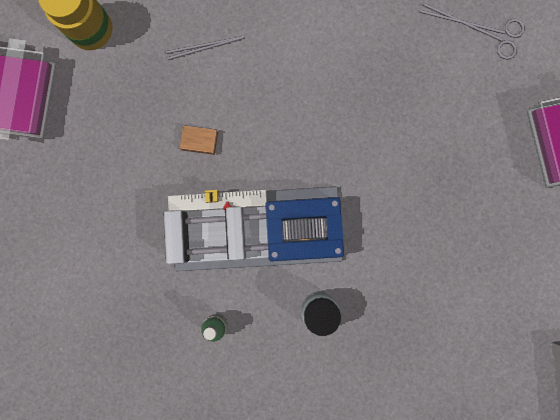

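View pics/scene1.png

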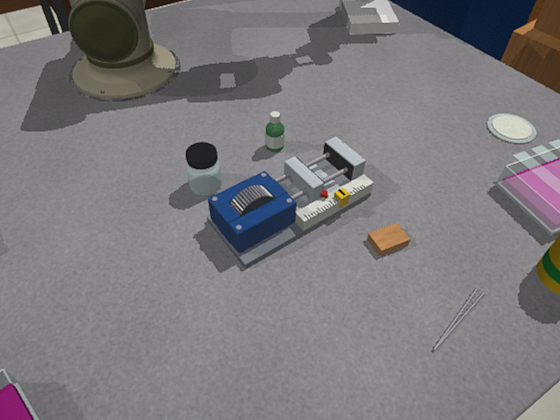

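The top view shows the housing at about (305,229), the pointer near (228,206), the clip near (211,196), the jar at (322,316), the bottle at (213,328) and the box at (198,139). The jaws lie to the image left.

```bash
python3 - <<'E'
from h import *
d=load('top1.png')
for n,u,v,z in [('hs1',268,199,.06),('hs2',341,197,.06),('hs3',344,259,.06),('hs4',268,261,.06),('wheel',305,229,.07),('ptr',229,206,.044),('mark',211,199,.044),('jar',322,316,.075),('bottle',210,333,.075),('box',198,139,.016),('jawfixed',175,237,.065)]: print(n,at(d,u,v,z).round(4))
c=cv2.resize(d['image'][180:275,155:355],None,fx=4,fy=4,interpolation=cv2.INTER_CUBIC); cv2.imwrite('pics/c1.png',c[:,:,::-1])
E
```

```text
hs1 [0.5843 0.0611 0.06  ]
hs2 [ 0.586  -0.0411  0.06  ]
hs3 [ 0.4996 -0.0438  0.06  ]
hs4 [0.4977 0.0618 0.06  ]
wheel [0.5415 0.0101 0.07  ]
ptr [0.5762 0.1178 0.044 ]
mark [0.5866 0.1437 0.044 ]
jar [ 0.4238 -0.0111  0.075 ]
bottle [0.4019 0.1406 0.075 ]
box [0.6802 0.1675 0.016 ]
jawfixed [0.5322 0.1909 0.065 ]
```

View pics/c1.png

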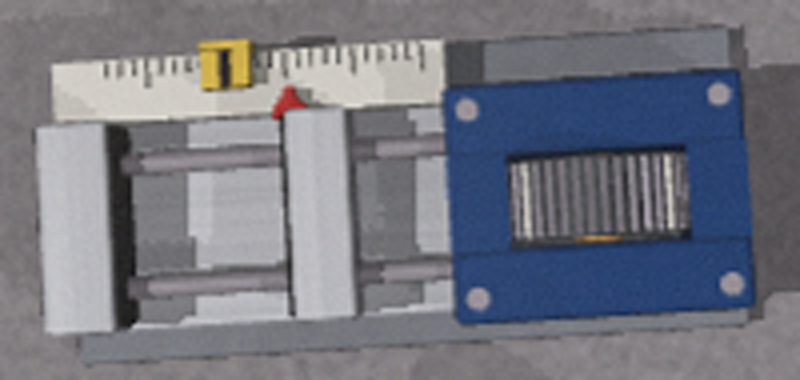

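The crop shows the pointer tip at crop (290,87), the line's end at (224,86), and the screws at (466,110), (478,298), (718,94) and (731,283). The jaws lie along world +y.

```bash
python3 - <<'E'
from h import *
d=load('top1.png'); P=lambda u,v,z: at(d,155+(u+.5)/4-.5,180+(v+.5)/4-.5,z)
S=[P(*p,.06) for p in [(466,110),(478,298),(718,94),(731,283)]]
ax=(S[0]+S[1]-S[2]-S[3])[:2]; ax/=np.linalg.norm(ax); y=np.array([-ax[1],ax[0]])
w=sum(S)/4; print('axis',ax,'centre',w, 'sizes',S[0]-S[2],S[0]-S[1])
print('wheel',P(600,196,.070))
p=P(290,87,.044);m=P(224,86,.044);print('ptr',p,'mark',m,'gap',(m-p)[:2]@ax,'ptr rel wheel',(p-w)[:2]@ax,(p-w)[:2]@y)
s=sensors.observe();R=s['tool_rot'];v=np.array([w[0],w[1],.09])-s['tcp_pos']
print('tool shift/20mm',R.T@v/.02, 'turn deg',np.degrees(np.arctan2(*(R.T@np.r_[ax,0])[[0,1]])*-1))
E
```

```text
axis [-0.05146353  0.99867487] centre [0.54226743 0.01093576 0.06      ] sizes [-0.00464904  0.08817041  0.        ] [0.06567693 0.00360345 0.        ]
wheel [0.54198568 0.01064061 0.07      ]
ptr [0.58294091 0.12046096 0.044     ] mark [0.5835667  0.14426036 0.044     ] gap 0.0237356627802354 ptr rel wheel 0.10728686187194741 -0.046256131675618865
tool shift/20mm [-26.226257   -20.56111084   7.42725593] turn deg -16.573363527690287
```

```bash
python3 -m inch '[[[0,0,0,-0.83,0],[0,0,0,-0.83,0],[0,0,0,-0.83,0],[0,0,0,-0.83,0],[-0.7,-1,0.1,0,0],[-0.7,-1,0.1,0,0],[-0.7,-1,0.1,0,0],[-0.7,-1,0.1,0,0],[-0.7,-1,0.1,0,0],[-0.7,-1,0.1,0,0],[-0.7,-1,0.1,0,0],[-0.7,-1,0.1,0,0],[-0.7,-1,0.1,0,0],[-0.7,-1,0.1,0,0],[-0.7,-1,0.1,0,0],[-0.7,-1,0.1,0,0],[-0.7,-1,0.1,0,0],[-0.7,-1,0.1,0,0],[-0.7,-1,0.1,0,0],[-0.7,-1,0.1,0,0]]]'
python3 -m inch '[[[-0.7,-1,0.2,0,0],[-0.7,-1,0.2,0,0],[-0.7,-1,0.2,0,0],[-0.7,-1,0.2,0,0],[-0.7,-1,0.2,0,0],[-0.7,-1,0.2,0,0],[-0.7,-1,0.2,0,0],[-0.7,-1,0.2,0,0],[-0.7,-1,0.2,0,0],[-0.7,-1,0.2,0,0],[0,0,0,0,0],[0,0,0,0,0]]]'
cat > d.py <<'E'
from h import *
s=sensors.observe();R=s['tool_rot'];v=np.array([.5423,.0109,.074])-s['tcp_pos']
print('to crown, units',(R.T@v/.02).round(3),'misalign deg',np.degrees(np.arctan2(*(R.T@np.r_[-.0515,.9987,0])[:2])).round(2),s['tcp_pos'],'t',s['t'],'F',s['wrist_force'],s['opening'])
E
python3 d.py
```

```text
t: 2.1
tcp_pos: [0.3702, 0.2257, 0.2065]
tool_rot: [[-0.999, -0.052, -0.0], [-0.052, 0.999, -0.0], [0.0, -0.0, -1.0]]
wrist_force: [-0.3, 0.2, -0.8]
opening: 0.0006
gripper_force: 0.0
t: 3.3
tcp_pos: [0.5196, 0.0343, 0.1664]
tool_rot: [[-0.999, -0.051, -0.001], [-0.051, 0.999, 0.0], [0.001, 0.0, -1.0]]
wrist_force: [0.0, 0.4, 1.6]
opening: 0.0006
gripper_force: 0.0
to crown, units [-1.079 -1.228  4.618] misalign deg 0.01 [0.51959847 0.03428404 0.1663879 ] t 3.3 F [0.02865891 0.35950843 1.5557149 ] 0.0005857429559329914
```

```bash
python3 -m inch '[[[-0.54,-0.9,0.8,0,0],[-0.54,-0.93,0.8,0,0],[0,0,0.8,0,0],[0,0,0.8,0,0],[0,0,0.8,0,0],[0,0,0.2,0,0],[0,0,0,0,0]]]'
python3 d.py; python3 -c "
from h import *
shot('wrist','w1.png');a=shot('top','t2.png')"
```

```text
t: 4.0
tcp_pos: [0.543, -0.0005, 0.0828]
tool_rot: [[-0.999, -0.053, -0.001], [-0.053, 0.999, 0.0], [0.001, 0.0, -1.0]]
wrist_force: [-0.1, 0.4, 0.1]
opening: 0.0005
gripper_force: 0.0
to crown, units [0.007 0.573 0.44 ] misalign deg -0.07 [ 5.43042618e-01 -5.38100334e-04  8.27936358e-02] t 4.0 F [-0.14491377  0.37309449  0.14618258] 0.00045896037696576347
```

View pics/w1.png

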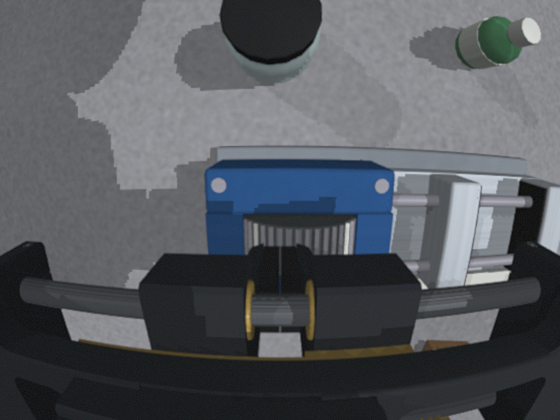

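View pics/t2.png

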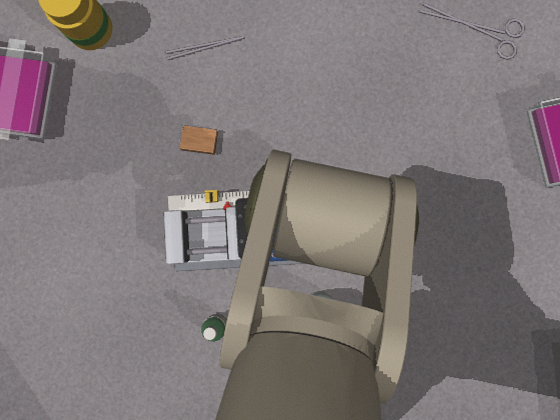

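The wrist view shows the fingertip over the wheel slot, near (280,250). The top view still shows the pointer (228,206) and the clip (211,196) clear of the arm.

```bash
python3 -m inch '[[[0,0,0.2,0,0],[0,0,0.2,0,0],[0,0,0.05,0,0],[0,0,0,0,0]]]' | egrep 'tcp_pos|force'
python3 -m inch '[[[0,0,0.05,0,0],[0,0,0,0,0]]]'| egrep 'tcp_pos|force'
```

```text
tcp_pos: [0.5436, -0.0014, 0.0741]
wrist_force: [-0.5, 0.1, 3.2]
gripper_force: 1.8
tcp_pos: [0.5437, -0.0016, 0.0739]
wrist_force: [-3.0, -1.2, 11.1]
gripper_force: 5.6
```

```bash
cat > gap.py <<'E'
from h import *
import sys
d=shot('top','g%s.png'%sys.argv[1]); I=d['image'].astype(int); r,g,b=I[...,0],I[...,1],I[...,2]
w=np.clip((r-(g+b)/2-40),0,None)*1.; 
msk=np.zeros_like(w); msk[198:214,195:250]=1; w*=msk*(abs(g-b)<45)
vs,us=np.mgrid[:420,:560]
yel=((r+g)/2-b>60); yel[:185]=0;yel[205:]=0;yel[:,:200]=0;yel[:,222:]=0
u0,u1=us[yel].min(),us[yel].max();v0,v1=vs[yel].min(),vs[yel].max()
dk=np.clip(110-(r+g+b)/3,0,None)*1.; dk[:v0+2]=0;dk[v1-1:]=0;dk[:,:u0+2]=0;dk[:,u1-1:]=0
c=lambda w:((us*w).sum()/w.sum(),(vs*w).sum()/w.sum())
p=at(d,*c(w),.044);m=at(d,*c(dk),.044);ax=np.array([-.0515,.9987])
print('red',np.round(c(w),2),'line',np.round(c(dk),2),'gap mm',(m-p)[:2]@ax*1e3,'clip',u0,u1,v0,v1,'t',d['s']['t'])
E
python3 gap.py 0
python3 -m inch '[[[0,0.2,0,0,0],[0,0.2,0,0,0],[0,0.2,0,0,0],[0,0.2,0,0,0],[0,0.2,0,0,0],[0,0,0,0,0]]]'| egrep 'tcp_pos|force'
python3 gap.py 1
```

```text
red [226.39 205.33] line [210.78 195.75] gap mm 21.741835580008733 clip 205 217 190 201 t 4.7
tcp_pos: [0.5428, 0.0188, 0.0742]
wrist_force: [-4.0, 1.4, 13.8]
gripper_force: 7.0
red [nan nan] line [210.74 195.68] gap mm nan clip 205 217 190 201 t 5.35gap.py:10: RuntimeWarning: invalid value encountered in scalar divide
  c=lambda w:((us*w).sum()/w.sum(),(vs*w).sum()/w.sum())
```

```bash
python3 - <<'E'
from h import *
c=np.vstack([cv2.resize(load('g%d.png'%k)['image'][182:218,195:255],None,fx=8,fy=8,interpolation=cv2.INTER_CUBIC) for k in (0,1)])
cv2.imwrite('pics/c2.png',c[:,:,::-1])
E
```

```text
(no output)
```

View pics/c2.png

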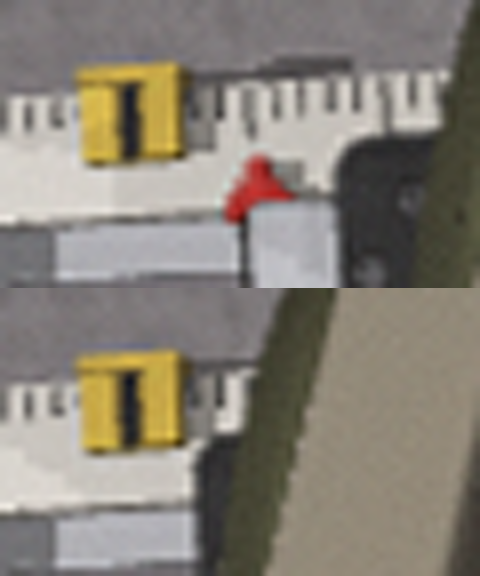

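The pointer tip is at about (226.8,201.3) before the stroke, and the arm hides it at the stroke's end. I will measure with the finger drawn back, using only the pointer's tip rows.

```bash
sed -i 's/msk\[198:214,195:250\]=1/msk[198:204,195:250]=1/' gap.py; python3 gap.py 0b >/dev/null 2>&1
python3 -m inch '[[[0,0,-0.3,0,0],[0,-0.6,0,0,0],[0,-0.6,0,0,0],[0,0,0,0,0]]]'| egrep 'tcp_pos|force'
python3 gap.py 2
python3 - <<'E'
src=open('gap.py').read().replace("d=shot('top','g%s.png'%sys.argv[1])","d=load('g0.png')"); exec(src)
E
```

```text
tcp_pos: [0.5439, -0.0072, 0.0784]
wrist_force: [-0.0, -0.4, -0.1]
gripper_force: 0.0
red [222.75 202.59] line [210.77 195.82] gap mm 16.729766419260734 clip 205 217 190 201 t 5.85
red [226.8  202.49] line [210.78 195.75] gap mm 22.55225828712815 clip 205 217 190 201 t 4.7
```

```bash
python3 -m inch '[[[0,0.2,0,0,0],[0,0,0.3,0,0],[0,0,0,0,0],[0,0.2,0,0,0],[0,0.2,0,0,0],[0,0.2,0,0,0],[0,0.2,0,0,0],[0,0.2,0,0,0],[0,0.2,0,0,0],[0,0,0,0,0]]]'| egrep 'tcp_pos|force'
python3 -m inch '[[[0,0,-0.3,0,0],[0,-0.6,0,0,0],[0,-0.6,0,0,0],[0,0,0,0,0]]]'| egrep 'tcp_pos|force'
python3 gap.py 3
```

```text
tcp_pos: [0.5427, 0.0235, 0.0738]
wrist_force: [-2.4, 2.6, 13.3]
gripper_force: 6.5
tcp_pos: [0.5436, -0.0031, 0.0783]
wrist_force: [-0.2, 1.3, 0.6]
gripper_force: 0.0
red [217.97 202.59] line [210.85 196.94] gap mm 9.823427527547523 clip 205 218 190 204 t 7.3
```

```bash
python3 -m inch '[[[0,0,0.3,0,0],[0,0,0,0,0],[0,0.2,0,0,0],[0,0.2,0,0,0],[0,0.2,0,0,0],[0,0.2,0,0,0],[0,0.2,0,0,0],[0,0,0,0,0]]]'| egrep 'tcp_pos|force'
python3 -m inch '[[[0,0,-0.3,0,0],[0,-0.6,0,0,0],[0,-0.6,0,0,0],[0,0,0,0,0]]]'| egrep 'tcp_pos|force'
python3 gap.py 4; python3 - <<'E'
from h import *
cv2.imwrite('pics/c3.png',cv2.resize(load('g4.png')['image'][182:218,195:255],None,fx=12,fy=12,interpolation=cv2.INTER_CUBIC)[:,:,::-1])
E
```

```text
tcp_pos: [0.543, 0.0191, 0.0741]
wrist_force: [-3.7, 1.2, 17.1]
gripper_force: 8.3
tcp_pos: [0.5438, -0.0071, 0.0782]
wrist_force: [-0.2, -0.6, -0.1]
gripper_force: 0.0
red [213.8  202.72] line [210.82 197.01] gap mm 3.862089387412747 clip 205 217 190 204 t 8.55
```

View pics/c3.png

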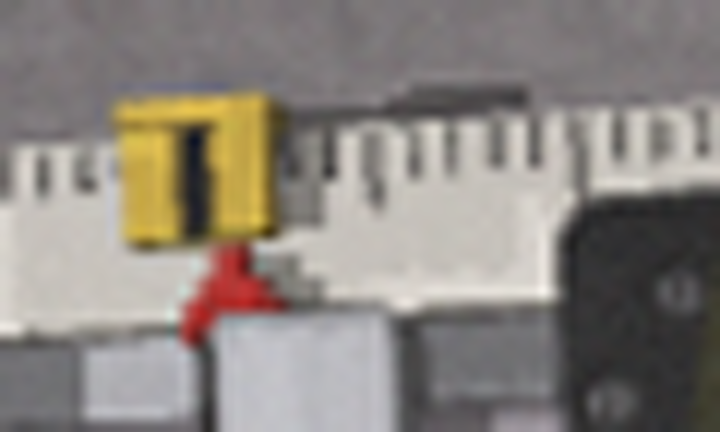

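The pointer tip is at crop (232,248) and the line runs down to about (197,248), leaving about 4.1 mm, which is about 14 mm of rim.

```bash
python3 -m inch '[[[0,0.3,0,0,0],[0,0,0.3,0,0],[0,0,0,0,0],[0,0.2,0,0,0],[0,0.2,0,0,0],[0,0.15,0,0,0],[0,0.15,0,0,0],[0,0,0,0,0]]]'| egrep 'tcp_pos|force'
python3 -m inch '[[[0,0,-0.3,0,0],[0,0,-1,0,0],[0,-1,-1,0,0],[0,-1,0,0,0],[0,0,0,0,0]]]'| egrep 'tcp_pos|force'
python3 gap.py 5; python3 - <<'E'
from h import *
cv2.imwrite('pics/c4.png',cv2.resize(load('g5.png')['image'][182:218,195:255],None,fx=12,fy=12,interpolation=cv2.INTER_CUBIC)[:,:,::-1])
E
```

```text
tcp_pos: [0.5431, 0.0152, 0.0742]
wrist_force: [-4.2, 0.9, 15.7]
gripper_force: 8.2
tcp_pos: [0.545, -0.0266, 0.1189]
wrist_force: [0.5, 0.3, -0.0]
gripper_force: 0.0
red [210.96 202.82] line [210.7  197.04] gap mm -0.0733345086583841 clip 205 217 190 204 t 9.9
```

View pics/c4.png

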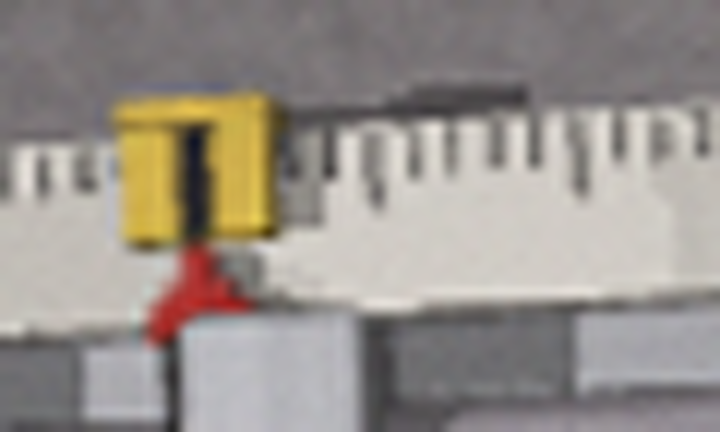

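The tip at crop (198,255) stands directly under the line, which ends at (196,240). That is within about 0.3 mm, and the finger is clear.

```bash
python3 -c "
from rig import manip
print(manip.job_done())"
```

```text
the job is handed in; nothing more can be done
None
```

The clamp is set: the pointer stands at the black line to within about 0.3 mm as measured in the last top image, the finger is clear of the wheel, and the job is handed in (no verdict came back).

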